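Half-close the grinding pot's bayonet lid and hold it

ROBOT

A 6-joint arm with a two-finger parallel gripper is mounted at the origin on the work surface. World frame = base frame: x ahead of the robot, y to its left, z up, the work surface at z = 0. Lengths are in m, angles in rad, forces in N, time in s.
With the tool pointing down it reaches from about 0.3 to 0.85 m from the base axis. Payload 5.4 kg.
Tool frame: the origin (TCP) lies at the centre of the arm's flange, where the gripper is bolted on; the fingertips stand 173 mm ahead of it and the grasp point (between the pads) lies 155 mm ahead of it (arm.pinch_z is the distance from the TCP to the grasp point, in m); z points along the fingers, y is the line along which they close (so a half turn about z gives the same grasp; the last joint's range is limited). The gripper opens to 85 mm and grips with 20 to 120 N. Pads are 22 mm wide; open, the fingers measure 114 mm over their backs; the gripper's body (76 mm by 85 mm) begins 54 mm behind the grasp point. The pads swing forward as they close: fully open they stand 13 mm farther back than shut.
Start: joints at [0.994, 0.158, 1.597, -0, 1.386, -0.21], TCP at [0.206, 0.537, 0.405] pointing down, gripper open.
Joint ranges: [-2.91, 2.91], [-0.94, 2.29], [0.18, 2.7], [-1.29, 4.43], [0.17, 2.64], [-3, 3]. Speed limits (rad/s): [2.57, 2.57, 3.14, 3.14, 3.14, 3.14].

INTERFACE

Orientations are given as a unit quaternion [x, y, z, w].
In Python, from station import arm, eyes gives the robot as it stands. The module is installed in compiled form; this text tells all that it offers.
- The arm moves only by the shell command python3 -m jog 'ROWS' [OPENING] [FORCE]. ROWS is JSON, a list of rows, each a list of 6 numbers: the shift along the tool's x, y, z in cm, then the turn, a rotation vector about the tool's x, y, z in rad. In form: [[tx, ty, tz, ax, ay, az], ...]. A call has 1 to 12 rows; each row shifts and turns the commanded pose from where the row before left it, along the tool's axes as they then stand; what a row does not reach is not made up. A row lasts 1/8 s, in which the tool goes at most 62.5 mm and 10.7 degrees, less where a joint would pass 70% of its speed; a pose out of reach is approached as far as the arm can. A call is refused whole if a number of a shift passes 6.25 or a number of a turn 0.188, either way. A call with a gripper value outside its range is refused whole. OPENING is the finger opening in cm, from 0 to 8.54, set as the call begins (- or left out, the last holds). The fingers move at their own pace and stop on an object; FORCE is the grip in N (left out, the last holds). Time passes only in rows, so rows that do not move let the fingers close. It gives the time, the measured TCP pose, the force, the opening and the grip force at its end, in the units of the state.
- arm.get_obs(): the state, without advancing time (a new reading comes with each control period).
- eyes.grab_frame(name): name is "scene" or "top"; returns a dict with "pixels" (480x640x3 uint8, red, green, blue), "depth" (480x640 float32, m along the optical axis (not along the pixel's ray), 0 where there is no reading), "K" (3x3 intrinsics, pixels), "R" (3x3) and "t" (3): a world point X has camera coordinates R X + t. Camera axes: x right, y down, z forward; pixel columns grow to the right and rows downward; lengths in m; the calibration is good to about 2 mm. A picture is of the moment at which its call begins.
- arm.hand_in(): hands the job in; it is judged then, once.
The state is a dict: "time_s": time; "joints": joint angles; "dq": joint speeds; "effort": joint torques, N m; "tcp_pos": TCP position; "eef_rot": TCP orientation; "force": force on the tool from outside, world axes, zero at the start; "ft_torque": the same for the moment, N m; "opening": finger opening in m; "gripper_force": force on a finger pad.
Only numpy, scipy, OpenCV 4.12 (cv2) and the standard library are available. Lean on these libraries where they do the work, as an engineer would, in place of code of your own. Each camera call takes 0.05 s, during which the arm holds its last target. There are 200 camera calls.

TASK

Fit the lid with the straight bar grip into the mouth of the grinding pot, its two lugs down through the two notches until its rim is fully down on the collar, then turn it clockwise against the spring to half of its quarter turn (45 degrees), short of the lock's click. Finish while still gripping the lid and holding it there, so that I can scribe the mark: let go and the spring throws it back. Leave everything else on the bench where it stands.

Things in the scene. Friction and masses are not known exactly. Their poses are not given: they have to be found in the camera images.
- lid: Loose round steel lid, 0.2 to 0.35 kg, plug down on the bench. Origin: centre of underside, z up. Plug 64 mm in diameter, z 0-18 mm; two lugs at its foot at +x and -x, 12 mm wide, z 0-6 mm, tips 80 mm apart; rim disc 92 mm in diameter, z 18-26 mm; on top a dark bar grip 60 mm long along x (right above the lugs), 14 mm thick, z 26-60 mm. The same after half a turn.
- lid_grip (a point): Middle of the lid's bar grip, 46 mm above the lid's underside; axes as the lid.
- pot: Steel grinding pot, 100 mm in diameter, on a grey base 150 x 150 x 35 mm, all fixed to the bench. Origin: centre of the base's underside, z up. Its collar's flat top is 125 mm above the bench. Mouth 68 mm in diameter, collar 10 mm thick, with two notches 16 mm wide at +x and -x, 88 mm across; a small steel ear outside the collar marks each notch.
- pot_mouth (a point): Centre of the pot's mouth, level with the collar's top; axes as the pot. The lid enters with its bar grip along x, either way round; fully down its underside is 18 mm below this point, lugs just under the collar. It then turns only clockwise from above, 90 degrees to the lock; a sprung ball resists from about 58 degrees and clicks behind a lug near 90.
- lock_ring (a joint): Angle (rad) of the sprung lock ring hidden under the collar: 0 at rest, growing clockwise to 1.5 at the lock. The lid's lugs push it after about 0.06 rad of play, so it reads about 0.72 at 45 degrees of lid turn. Spring about 0.05 N m at 0, 0.12 N m at half turn; it turns a released lid back.
- spare_lid: Bystander: another loose steel lid, 80 mm in diameter, 42 mm high, without lugs, with a round knob 28 mm in diameter. Not for this pot. Origin: centre of its underside.
- bowl: Bystander: blue bowl, 90 mm in diameter, 40 mm high, origin under its centre.
- mug: Bystander: glass mug, 68 mm in diameter, 75 mm high, origin under its centre.
- vase: Bystander: blue vase, 54 mm in diameter, 120 mm high, origin under its centre.
- urn: Bystander: small copper urn, 76 mm in diameter, 115 mm high, origin under its centre.
- hammer: Bystander: hammer lying on the bench, its handle along its x.
- carton: Bystander: green carton 60 x 90 x 70 mm, origin under its centre.
Not all that is in view belongs to the job. What is shaped like the pot but purple is not meant.

How it is judged:
By the outcome, as a careful person would: the job done as asked, in the order asked, and still so for the second after the job is handed in, while the arm keeps its last pose, push and grip.
It also fails if it takes over 38 s, if anything falls off the work surface, if the arm or the gripper's body presses on something with over 40 N, if the wrist force passes 120 N, or if a joint passes its speed limit or range.

## Working session

There is one attempt and no reset: what is moved stays moved. The work goes in short steps, Python scripts to look and compute and a shell command to move; the robot and the scene stay as the last step left them, time stands still between calls to the robot, and variables do not carry over. Pictures are saved under pics/ and viewed, at most 10 in all, crops included, and the job is handed in when it is done.

```bash
mkdir -p pics; python3 - <<'E'
from station import arm, eyes
import cv2,numpy as np
for n in("scene","top"):
    f=eyes.grab_frame(n); cv2.imwrite(f"pics/{n}0.png",f["pixels"][...,::-1]); np.savez(f"{n}0.npz",**{k:f[k] for k in f})
    print(n,f["K"].tolist(),(-f["R"].T@f["t"]).round(3),f["R"].round(3).tolist())
print(arm.get_obs())
E
```

```text
scene [[480.48914989052815, 0.0, 317.32080334535425], [0.0, 480.48914989052815, 240.17168574733986], [0.0, 0.0, 1.0]] [ 1.256 -0.218  0.766] [[0.302, 0.953, 0.018], [0.652, -0.193, -0.733], [-0.695, 0.234, -0.68]]
top [[485.78112054486644, 0.0, 322.1351190549322], [0.0, 485.78112054486644, 250.18276215942728], [0.0, 0.0, 1.0]] [0.43  0.007 1.274] [[-0.012, -1.0, -0.001], [-0.994, 0.012, -0.106], [0.106, -0.001, -0.994]]
{'time_s': 0.1, 'joints': array([ 9.93902558e-01,  1.59026041e-01,  1.59811368e+00,  4.80382959e-06,
        1.38621307e+00, -2.10091716e-01]), 'dq': array([ 0.00207641, -0.00071764, -0.00321164, -0.00115643,  0.00065538,
       -0.00053149]), 'effort': array([ 1.59989850e-04, -3.96989751e+01, -3.32338679e+01, -3.69373802e-04,
        4.20766213e-03, -3.90656851e-05]), 'tcp_pos': array([0.2060882 , 0.53652976, 0.40378892]), 'eef_rot': array([ 1.82374975e-01,  9.83228658e-01, -8.11905620e-04, -3.39613573e-04]), 'force': array([-0.13410004,  0.58363906, -0.04673819]), 'ft_torque': array([ 0.01396459,  0.05761115, -0.01061516]), 'gripper_force': 0.0, 'opening': 0.08553172860124034}
```

View pics/scene0.png

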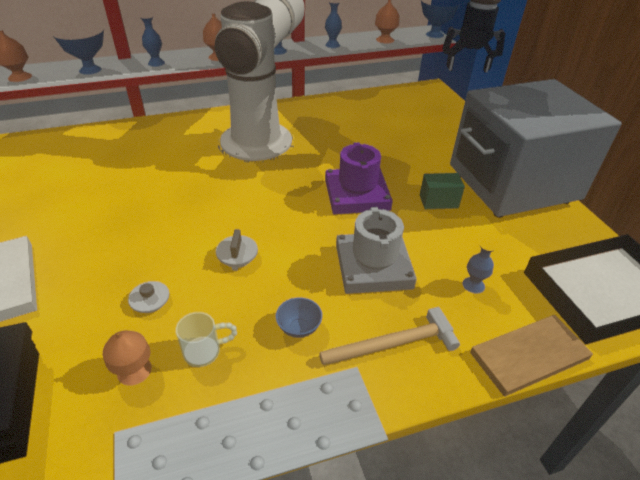

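View pics/top0.png

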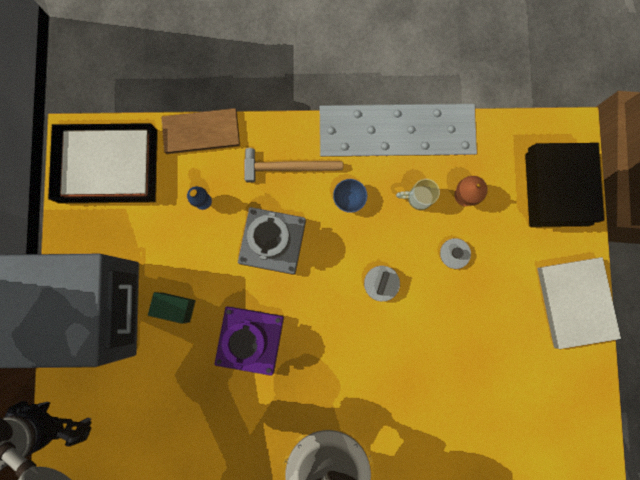

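The scene view shows the lid with its dark bar at about (237,250), the grey pot at (378,240), and the purple decoy behind it at (360,170). In the top view the lid is at (382,283), its bar near-vertical and tilted slightly. The pot is at (268,237), the decoy at (245,340) and the spare lid at (456,253).

```bash
cat > h.py <<'E'
import numpy as np,cv2
def cloud(f):
    v,u=np.mgrid[:480,:640]; K=f["K"]; d=f["depth"]
    c=np.stack([(u-K[0,2])/K[0,0]*d,(v-K[1,2])/K[1,1]*d,d],-1)
    return (c-f["t"])@f["R"]
def ray(f,uv,z):
    K=f["K"];uv=np.atleast_2d(uv).astype(float)
    d=np.c_[(uv[:,0]-K[0,2])/K[0,0],(uv[:,1]-K[1,2])/K[1,1],np.ones(len(uv))]@f["R"]
    o=-f["R"].T@f["t"]; return o+d*((z-o[2])/d[:,2])[:,None]
E
python3 - <<'E'
from h import *
for n,lb,pb in(("top",(350,250,66,66),(235,200,75,80)),("scene",(205,220,65,60),(335,200,85,95))):
    f=dict(np.load(n+"0.npz")); P=cloud(f); hsv=cv2.cvtColor(f["pixels"],cv2.COLOR_RGB2HSV)
    big=[]
    for nm,(x,y,w,h) in(("lid",lb),("pot",pb)):
        p=P[y:y+h,x:x+w].reshape(-1,3); g=hsv[y:y+h,x:x+w].reshape(-1,3)
        big.append(cv2.resize(f["pixels"][y:y+h,x:x+w],(400,400),interpolation=cv2.INTER_CUBIC))
        zs=[(0.018,0.032),(0.053,0.068)] if nm=="lid" else [(0.028,0.042),(0.117,0.133)]
        for a,b in zs:
            m=(p[:,2]>a)&(p[:,2]<b)&(g[:,1]<110); q=p[m]
            r=cv2.minAreaRect((q[:,:2]*1000).astype(np.float32)); c=cv2.minEnclosingCircle((q[:,:2]*1000).astype(np.float32))
            print(n,nm,a,m.sum(),q.mean(0).round(4),np.round(r[0],1),np.round(r[1],1),round(r[2],1),"circ",np.round(c[0],1),round(c[1],1))
    cv2.imwrite(f"pics/{n}_crop.png",np.hstack(big)[...,::-1])
E
```

```text
top lid 0.018 821 [ 0.4752 -0.1452  0.0254] [ 476.  -146.5] [88.3 87.2] 89.3 circ [ 475.2 -146.1] 45.6
top lid 0.053 130 [ 0.4747 -0.1461  0.059 ] [ 475.  -146.5] [14.1 58.7] 69.5 circ [ 474.6 -147.5] 29.4
top pot 0.028 1775 [0.5802 0.13   0.0347] [589.6 136.2] [149.6 149.8] 78.4 circ [588.2 135.8] 102.2
top pot 0.117 720 [0.5881 0.1354 0.1241] [588.4 135.5] [98.1 98.5] 41.8 circ [588.8 135. ] 56.7
scene lid 0.018 810 [ 0.4834 -0.1453  0.0255] [ 476.8 -144.6] [90.8 89.6] 35.5 circ [ 476.6 -144. ] 47.4
scene lid 0.053 128 [ 0.4805 -0.1451  0.0589] [ 476.5 -144.3] [14.4 60.3] 69.5 circ [ 476.5 -144.3] 30.3
scene pot 0.028 1971 [0.6129 0.1219 0.0342] [531.8 150.4] [151.  274.4] 76.9 circ [533.1 151.7] 153.1
scene pot 0.117 829 [0.5946 0.1357 0.1232] [590.9 137.9] [100.1 101. ] 21.6 circ [592.4 136.7] 56.9
```

View pics/top_crop.png

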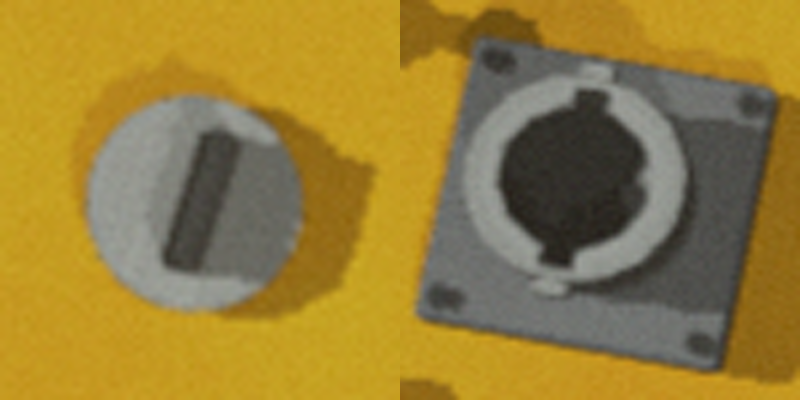

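View pics/scene_crop.png

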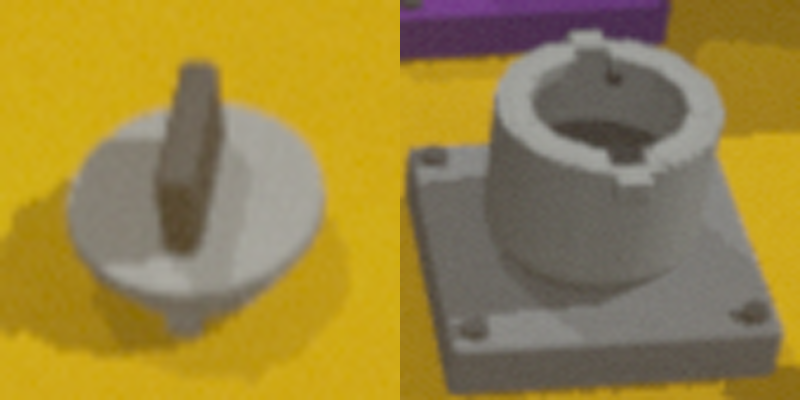

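```bash
python3 - <<'E'
from h import *
from scipy.optimize import least_squares
for n,lb,pb in(("top",(350,250,66,66),(235,195,75,85)),("scene",(205,220,65,60),(335,200,85,95))):
    f=dict(np.load(n+"0.npz")); P=cloud(f); hsv=cv2.cvtColor(f["pixels"],cv2.COLOR_RGB2HSV)
    x,y,w,h=lb; p=P[y:y+h,x:x+w].reshape(-1,3); q=p[(p[:,2]>.052)&(p[:,2]<.07)][:,:2]
    d=cv2.fitLine(q.astype(np.float32)*1000,cv2.DIST_L2,0,.01,.01).ravel(); print(n,"bar yaw",np.degrees(np.arctan2(d[1],d[0])),len(q),q.mean(0))
    x,y,w,h=pb; s=hsv[y:y+h,x:x+w,1].ravel(); p=P[y:y+h,x:x+w].reshape(-1,3); m=(p[:,2]>.117)&(p[:,2]<.133)&(s<110); q=p[m][:,:2]
    c=np.array(cv2.minAreaRect(q.astype(np.float32)*1000)[0])/1e3
    a=np.arctan2(*(q-c).T[::-1]); r=np.linalg.norm(q-c,axis=1)
    e=q[r>.052]; e1=e[e[:,0]>c[0]].mean(0); e2=e[e[:,0]<c[0]].mean(0); dd=e1-e2
    print(" ears",len(e),e1,e2,(e1+e2)/2,np.linalg.norm(dd),np.degrees(np.arctan2(dd[1],dd[0])))
    # base top: yaw
    m=(p[:,2]>.03)&(p[:,2]<.04)&(s<90); q=p[m][:,:2]; q=q[np.linalg.norm(q-c,axis=1)<.112]; print(" base",cv2.minAreaRect(q.astype(np.float32)*1000))
E
```

```text
top bar yaw -20.299532 131 [ 0.47490354 -0.14615727]
 ears 29 [0.64188364 0.12531339] [0.53505718 0.14639292] [0.58847041 0.13585315] 0.10888636883926472 -11.162485907672707
 base ((589.2476806640625, 136.18023681640625), (149.43006896972656, 148.59364318847656), 78.35884094238281)
scene bar yaw -19.551321 141 [ 0.47984749 -0.14489339]
 ears 41 [0.64471859 0.12521911] [0.53812996 0.1485851 ] [0.59142427 0.13690211] 0.10911968713635964 -12.364593192097038
 base ((591.4255981445312, 136.63731384277344), (149.15550231933594, 150.31365966796875), 77.96630096435547)
```

```bash
cat > go.py <<'E'
import sys,numpy as np
from station import arm
from scipy.spatial.transform import Rotation as R
def plan(x,y,z,yaw):   # yaw: wanted world angle (deg) of tool y; z of TCP
    o=arm.get_obs(); r=R.from_quat(o["eef_rot"]); M=r.as_matrix(); p=o["tcp_pos"]
    yd=np.radians(yaw); T=np.c_[[np.cos(yd-np.pi/2),np.sin(yd-np.pi/2),0],[np.cos(yd),np.sin(yd),0],[0,0,-1]]; T[:,0]=np.cross(T[:,1],T[:,2])
    print("t",o["time_s"],"p",p.round(4),"yaw",np.degrees(np.arctan2(M[1,1],M[0,1])).round(2),"F",o["force"].round(1),"M",o["ft_torque"].round(2),"open",o["opening"].round(4),"gf",round(o["gripper_force"],1),"q",o["joints"].round(2))
    print("shift cm",(M.T@(np.array([x,y,z])-p)*100).round(2),"rot",(r.inv()*R.from_matrix(T)).as_rotvec().round(4))
if __name__=="__main__": plan(*map(float,sys.argv[1:5]))
E
python3 -m jog '[[-2.2,-3.6,0,0,0,0],[-2.2,-3.6,0,0,0,0],[-2.2,-3.6,0,0,0,0],[-2.2,-3.6,0,0,0,0],[-2.2,-3.6,0,0,0,0],[-2.2,-3.6,0,0,0,0]]' 6
python3 -m jog '[[-3.6,-3.2,0.6,0,0,0],[-3.6,-3.2,0.6,0,0,0],[-3.6,-3.2,0.6,0,0,0],[-3.6,-3.2,0.6,0,0,0],[-3.6,-3.2,0.6,0,0,0],[-3.6,-3.2,0.6,0,0,0],[-3.6,-3.2,0.6,0,0,0],[-3.6,-3.2,0.6,0,0,0],[-3.6,-3.2,0.6,0,0,0],[-3.6,-3.2,0.6,0,0,0],[0,0,0,0,0,0],[0,0,0,0,0,0]]'
python3 go.py 0.4758 -0.1454 0.203 69.7
```

```text
time_s: 0.85
tcp_pos: [0.2518, 0.2865, 0.4043]
eef_rot: [0.182, 0.983, -0.0, -0.0]
force: [0.4, 0.1, 0.6]
opening: 0.06
gripper_force: 0.0
time_s: 2.35
tcp_pos: [0.4729, -0.1396, 0.3442]
eef_rot: [0.182, 0.983, 0.0, -0.001]
force: [0.5, 0.1, 0.2]
opening: 0.0601
gripper_force: 0.0Traceback (most recent call last):
  File "go.py", line 9, in <module>
    if __name__=="__main__": plan(*map(float,sys.argv[1:5]))
                             ~~~~^^^^^^^^^^^^^^^^^^^^^^^^^^^
  File "go.py", line 7, in plan
    print("t",o["time_s"],"p",p.round(4),"yaw",np.degrees(np.arctan2(M[1,1],M[0,1])).round(2),"F",o["force"].round(1),"M",o["ft_torque"].round(2),"open",o["opening"].round(4),"gf",round(o["gripper_force"],1),"q",o["joints"].round(2))
                                                                                                                                                         ^^^^^^^^^^^^^^^^^^
AttributeError: 'float' object has no attribute 'round'
```

```bash
sed -i 's/o\["opening"\].round(4)/round(o["opening"],4)/' go.py
python3 go.py 0.4758 -0.1454 0.203 69.7
```

```text
t 2.35 p [ 0.4729 -0.1396  0.3442] yaw 68.97 F [0.5 0.1 0.2] M [-0.   -0.   -0.06] open 0.0601 gf 0.0 q [-0.53  0.    1.89  0.    1.25 -1.74]
shift cm [-0.5  -0.44 14.12] rot [ 0.0006 -0.0015 -0.0127]
```

```bash
python3 -m jog '[[-0.5,-0.44,2,0,0,-0.0127],[0,0,4,0,0,0],[0,0,4,0,0,0],[0,0,3,0,0,0],[0,0,1.1,0,0,0],[0,0,0,0,0,0]]' 6
python3 go.py 0.4758 -0.1454 0.203 69.7
python3 - <<'E'
from station import eyes
from h import *
a=eyes.grab_frame("scene")["pixels"][190:310,170:320]; b=eyes.grab_frame("top")["pixels"][220:340,310:460]
cv2.imwrite("pics/pre.png",np.hstack([cv2.resize(i,(400,320),interpolation=cv2.INTER_CUBIC) for i in(a,b)])[...,::-1])
E
```

```text
time_s: 3.1
tcp_pos: [0.4762, -0.1453, 0.2039]
eef_rot: [0.176, 0.984, 0.0, -0.0]
force: [0.0, -0.2, 0.2]
opening: 0.0599
gripper_force: 0.0
t 3.1 p [ 0.4762 -0.1453  0.2039] yaw 69.77 F [ 0.  -0.2  0.2] M [-0.04 -0.02 -0.03] open 0.0599 gf 0.0 q [-0.54  0.23  1.96  0.    0.96 -1.76]
shift cm [ 0.04 -0.03  0.09] rot [ 0.0001 -0.0005  0.0012]
```

View pics/pre.png

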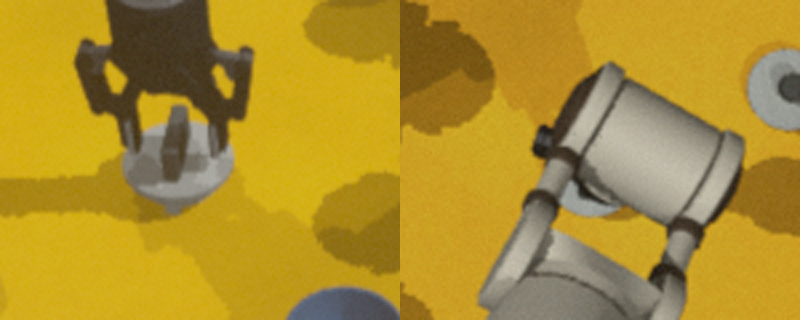

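The bar, at about (175,145) in the left half, stands midway between the two fingers at (130,140) and (220,140), just above the rim. Closing.

```bash
python3 -m jog '[[0,0,0,0,0,0],[0,0,0,0,0,0],[0,0,0,0,0,0],[0,0,0,0,0,0],[0,0,0,0,0,0],[0,0,0,0,0,0]]' 0.5 70
python3 go.py 0.4758 -0.1454 0.203 69.7
python3 -m jog '[[0,0,-1,0,0,0],[0,0,-3,0,0,0],[0,0,-5,0,0,0],[0,0,-4,0,0,0],[0,0,-2,0,0,0],[0,0,0,0,0,0]]'
python3 go.py 0.590 0.1364 0.345 78.2
```

```text
time_s: 3.95
tcp_pos: [0.4767, -0.1461, 0.2043]
eef_rot: [0.176, 0.984, -0.0, 0.0]
force: [0.0, 2.0, 5.7]
opening: 0.013
gripper_force: 69.1
t 3.95 p [ 0.4767 -0.1461  0.2043] yaw 69.71 F [0.  2.  5.7] M [ 0.1   0.07 -0.03] open 0.013 gf 69.1 q [-0.54  0.23  1.96  0.    0.96 -1.76]
shift cm [0.11 0.03 0.13] rot [-0.      0.001   0.0002]
time_s: 4.7
tcp_pos: [0.4766, -0.1462, 0.3552]
eef_rot: [0.176, 0.984, -0.001, 0.002]
force: [0.1, -0.2, -2.6]
opening: 0.0133
gripper_force: 68.5
t 4.7 p [ 0.4766 -0.1462  0.3552] yaw 69.71 F [ 0.1 -0.2 -2.6] M [ 0.   -0.02 -0.02] open 0.0133 gf 68.5 q [-0.54  0.    1.86 -0.    1.27 -1.76]
shift cm [-0.83 30.44  1.  ] rot [-0.001   0.0031 -0.1482]
```

```bash
python3 -m jog '[[0,0,0,0,0,-0.074],[0,0,0,0,0,-0.074],[-0.66,3.75,0,0,0,0],[-0.66,3.75,0,0,0,0],[-0.66,3.75,0,0,0,0],[-0.66,3.75,0,0,0,0],[-0.66,3.75,0,0,0,0],[-0.66,3.75,0,0,0,0],[-0.66,3.75,0,0,0,0],[-0.66,3.75,0,0,0,0],[0,0,0,0,0,0],[0,0,0,0,0,0]]'
python3 go.py 0.590 0.1364 0.345 78.2
python3 - <<'E'
from station import eyes
from h import *
a=eyes.grab_frame("scene"); b=eyes.grab_frame("top")
np.savez("s1.npz",**a)
I=[a["pixels"][150:300,320:440],b["pixels"][180:300,210:330]]
cv2.imwrite("pics/over.png",np.hstack([cv2.resize(i,(400,500),interpolation=cv2.INTER_CUBIC) for i in I])[...,::-1])
E
```

```text
time_s: 6.2
tcp_pos: [0.5889, 0.1366, 0.3519]
eef_rot: [0.103, 0.995, -0.0, -0.002]
force: [0.4, -0.5, -1.8]
opening: 0.0129
gripper_force: 69.0
t 6.2 p [0.5889 0.1366 0.3519] yaw 78.2 F [ 0.4 -0.5 -1.8] M [-0.02 -0.01 -0.04] open 0.0129 gf 69.0 q [ 0.03  0.28  1.56 -0.    1.3  -1.34]
shift cm [-0.12  0.01  0.69] rot [-0.0012 -0.003   0.    ]
```

View pics/over.png

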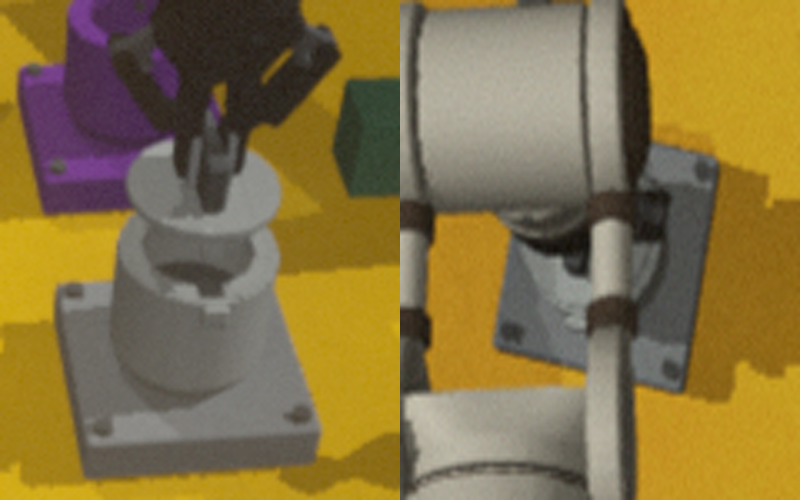

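The lid hangs level above the grey pot: rim at about (203,185) and mouth at (200,270) in the left half, bar in line with the near notch. I'll measure the lid-to-pot offset within the scene camera, so its calibration error cancels.

```bash
python3 - <<'E'
from h import *
from scipy.optimize import least_squares
def fit(q,r):
    hull=cv2.convexHull(q.astype(np.float32))[:,0]
    s=least_squares(lambda c:np.linalg.norm(q-c[:2],axis=1).clip(0) if 0 else np.linalg.norm(hull-c[:2],axis=1)-c[2],[*q.mean(0),r],loss="soft_l1",f_scale=1); return s.x.round(1),len(q)
f=dict(np.load("s1.npz")); P=cloud(f)[150:300,320:440]; s=cv2.cvtColor(f["pixels"],cv2.COLOR_RGB2HSV)[150:300,320:440]
z=P[...,2]; m=(z>.160)&(z<.184)&(s[...,1]<110)&(np.hypot(P[...,0]-.59,P[...,1]-.137)<.06)
q=P[m]; top=q[(q[:,2]>.166)]; print("z hist",np.histogram(q[:,2],12)); print("lid rim",fit(top[:,:2]*1000,46))
f0=dict(np.load("scene0.npz")); P0=cloud(f0)[200:295,335:420].reshape(-1,3); q=P0[(P0[:,2]>.117)&(P0[:,2]<.133)][:,:2]*1000
q=q[np.linalg.norm(q-[591.5,137],axis=1)<52]; print("collar",fit(q,50))
P0=cloud(f0)[220:280,205:270].reshape(-1,3); q=P0[(P0[:,2]>.018)&(P0[:,2]<.032)][:,:2]*1000; q=q[np.linalg.norm(q-[476.5,-144.5],axis=1)<60];print("lid before",fit(q,46))
E
```

```text
z hist (array([ 11,  15,  26,  45, 228, 378, 109,   8,   7,  11,   3,   9]), array([0.16425147, 0.16589707, 0.16754266, 0.16918826, 0.17083385,
       0.17247945, 0.17412504, 0.17577064, 0.17741623, 0.17906182,
       0.18070742, 0.18235301, 0.18399861]))
lid rim (array([588.2, 136.3,  45.9]), 838)
collar (array([591.3, 137.1,  49.9]), 783)
lid before (array([ 477. , -144.5,   45.5]), 823)
```

```bash
python3 -m jog '[[-0.22,0.07,0.7,-0.001,-0.003,0],[0,0,0.9,0,0,0],[0,0,0.4,0,0,0],[0,0,0,0,0,0]]'
python3 -m jog '[[0,0,0.25,0,0,0],[0,0,0.25,0,0,0],[0,0,0,0,0,0]]'
python3 go.py 0.592 0.1366 0.3113 78.2
```

```text
time_s: 6.8
tcp_pos: [0.5915, 0.137, 0.333]
eef_rot: [0.103, 0.995, 0.0, 0.001]
force: [0.2, 0.4, -2.1]
opening: 0.0131
gripper_force: 69.0
time_s: 7.18
tcp_pos: [0.5917, 0.1372, 0.3285]
eef_rot: [0.103, 0.995, 0.0, 0.001]
force: [-0.1, 0.0, -2.2]
opening: 0.013
gripper_force: 69.0
t 7.175 p [0.5917 0.1372 0.3285] yaw 78.2 F [-0.1  0.  -2.2] M [0.06 0.05 0.01] open 0.013 gf 69.0 q [ 0.03  0.31  1.58  0.    1.25 -1.34]
shift cm [-0.04 -0.05  1.72] rot [ 0.0009  0.0026 -0.0001]
```

```bash

python3 -m jog '[[0,0,0.2,0,0,0],[0,0,0.2,0,0,0],[0,0,0,0,0,0]]'
python3 go.py 0.592 0.1366 0.3113 78.2
```

```text
time_s: 7.55
tcp_pos: [0.5917, 0.1371, 0.3244]
eef_rot: [0.103, 0.995, 0.0, 0.001]
force: [-0.2, -0.3, -2.5]
opening: 0.0131
gripper_force: 69.0
t 7.55 p [0.5917 0.1371 0.3244] yaw 78.19 F [-0.2 -0.3 -2.5] M [-0.03  0.02 -0.03] open 0.0131 gf 69.0 q [ 0.03  0.31  1.58  0.    1.25 -1.34]
shift cm [-0.04 -0.05  1.31] rot [ 0.0009  0.0025 -0.0002]
```

Underside is now about 5 mm below the collar top with no contact force, so it is entering. Continuing down.

```bash

python3 -m jog '[[0,0,0.3,0,0,0],[0,0,0.3,0,0,0],[0,0,0.3,0,0,0],[0,0,0,0,0,0]]'
python3 go.py 0.592 0.1366 0.3113 78.2
python3 -m jog '[[0,0,0.2,0,0,0],[0,0,0.2,0,0,0],[0,0,0.0,0,0,0]]'
python3 go.py 0.592 0.1366 0.3113 78.2
```

```text
time_s: 8.05
tcp_pos: [0.5917, 0.1371, 0.3152]
eef_rot: [0.103, 0.995, 0.0, 0.001]
force: [0.0, 0.5, -1.8]
opening: 0.0129
gripper_force: 69.0
t 8.05 p [0.5917 0.1371 0.3152] yaw 78.19 F [ 0.   0.5 -1.8] M [-0.02 -0.01 -0.06] open 0.0129 gf 69.0 q [ 0.03  0.32  1.59  0.    1.23 -1.34]
shift cm [-0.04 -0.05  0.39] rot [ 0.0008  0.0022 -0.0002]
time_s: 8.43
tcp_pos: [0.5919, 0.1371, 0.3117]
eef_rot: [0.103, 0.995, 0.0, 0.002]
force: [-0.1, 0.2, -1.8]
opening: 0.0126
gripper_force: 69.0
t 8.425 p [0.5919 0.1371 0.3117] yaw 78.19 F [-0.1  0.2 -1.8] M [-0.03 -0.03 -0.  ] open 0.0126 gf 69.0 q [ 0.03  0.32  1.59  0.    1.22 -1.34]
shift cm [-0.02 -0.05  0.04] rot [ 0.001   0.003  -0.0001]
```

```bash

python3 -m jog '[[0,0,0.1,0,0,0],[0,0,0.0,0,0,0]]'
python3 -m jog '[[0,0,0.05,0,0,0],[0,0,0.0,0,0,0]]'
python3 go.py 0.592 0.1366 0.3113 78.2
```

```text
time_s: 8.68
tcp_pos: [0.5919, 0.1372, 0.3114]
eef_rot: [0.103, 0.995, 0.0, 0.002]
force: [-1.9, -1.0, 2.6]
opening: 0.0131
gripper_force: 69.6
time_s: 8.93
tcp_pos: [0.5919, 0.1372, 0.3113]
eef_rot: [0.103, 0.995, 0.0, 0.002]
force: [-2.7, 0.2, 5.6]
opening: 0.0132
gripper_force: 70.4
t 8.925 p [0.5919 0.1372 0.3113] yaw 78.2 F [-2.7  0.2  5.6] M [-0.16  0.69 -0.05] open 0.0132 gf 70.4 q [ 0.03  0.32  1.59  0.    1.22 -1.34]
shift cm [-0.02 -0.06  0.  ] rot [0.001  0.0035 0.    ]
```

```bash

python3 -m jog '[[0,0,0,0,0,0.07],[0,0,0,0,0,0.08],[0,0,0,0,0,0]]'
python3 go.py 0.592 0.1366 0.3113 33.2
```

```text
time_s: 9.3
tcp_pos: [0.5922, 0.1369, 0.3113]
eef_rot: [0.177, 0.984, 0.0, 0.002]
force: [-0.9, -1.1, 4.9]
opening: 0.0128
gripper_force: 70.2
t 9.3 p [0.5922 0.1369 0.3113] yaw 69.62 F [-0.9 -1.1  4.9] M [-0.33  0.54 -0.1 ] open 0.0128 gf 70.2 q [ 0.03  0.32  1.59 -0.    1.22 -1.19]
shift cm [ 0.01 -0.04  0.  ] rot [0.0028 0.004  0.6356]
```

```bash

python3 -m jog '[[0,0,0,0,0,0.1],[0,0,0,0,0,0.1],[0,0,0,0,0,0.1],[0,0,0,0,0,0]]'
python3 go.py 0.592 0.1366 0.3113 33.2
python3 -m jog '[[0,0,0,0,0,0.1],[0,0,0,0,0,0.1],[0,0,0,0,0,0.07],[0,0,0,0,0,0.05],[0,0,0,0,0,0],[0,0,0,0,0,0]]'
python3 go.py 0.592 0.1366 0.3113 33.2
```

```text
time_s: 9.8
tcp_pos: [0.5922, 0.1364, 0.3113]
eef_rot: [0.322, 0.947, 0.0, 0.002]
force: [-3.3, -3.1, 6.3]
opening: 0.0129
gripper_force: 70.2
t 9.8 p [0.5922 0.1364 0.3113] yaw 52.42 F [-3.3 -3.1  6.3] M [-0.64  0.65 -0.05] open 0.0129 gf 70.2 q [ 0.03  0.32  1.59 -0.    1.22 -0.89]
shift cm [ 0.03 -0.    0.  ] rot [0.0023 0.004  0.3355]
time_s: 10.55
tcp_pos: [0.5921, 0.1361, 0.3113]
eef_rot: [0.468, 0.884, -0.0, 0.002]
force: [-3.8, -4.9, 6.7]
opening: 0.0126
gripper_force: 70.4
t 10.55 p [0.5921 0.1361 0.3113] yaw 34.14 F [-3.8 -4.9  6.7] M [-0.9   0.87  0.1 ] open 0.0126 gf 70.4 q [ 0.03  0.32  1.59 -0.    1.22 -0.57]
shift cm [0.05 0.02 0.  ] rot [0.0014 0.0038 0.0164]
```

```bash

python3 -m jog '[[0,0,0,0,0,0.016],[0,0,0,0,0,0],[0,0,0,0,0,0]]'
python3 go.py 0.592 0.1366 0.3113 33.2
python3 - <<'E'
from station import eyes
from h import *
f=eyes.grab_frame("scene"); np.savez("s2.npz",**f); P=cloud(f)[150:300,320:440].reshape(-1,3)
q=P[(np.hypot(P[:,0]-.591,P[:,1]-.137)<.049)]
rim=q[(q[:,2]>.127)&(q[:,2]<.139)]; print("rim z",np.median(rim[:,2]),len(rim)); A=np.c_[rim[:,:2]-[.591,.137],np.ones(len(rim))]; print("rim plane",np.linalg.lstsq(A,rim[:,2],rcond=None)[0].round(4))
cv2.imwrite("pics/fin.png",cv2.resize(f["pixels"][170:290,330:430],(500,600),interpolation=cv2.INTER_CUBIC)[...,::-1])
E
```

```text
time_s: 10.92
tcp_pos: [0.592, 0.1361, 0.3113]
eef_rot: [0.475, 0.88, -0.0, 0.002]
force: [-3.5, -5.8, 7.8]
opening: 0.013
gripper_force: 70.4
t 10.925 p [0.592  0.1361 0.3113] yaw 33.25 F [-3.5 -5.8  7.8] M [-0.83  0.85  0.23] open 0.013 gf 70.4 q [ 0.03  0.32  1.59 -0.    1.22 -0.55]
shift cm [0.04 0.03 0.  ] rot [0.0013 0.0039 0.0009]
rim z 0.13236268377435081 771
rim plane [-0.0112  0.002   0.1325]
```

View pics/fin.png

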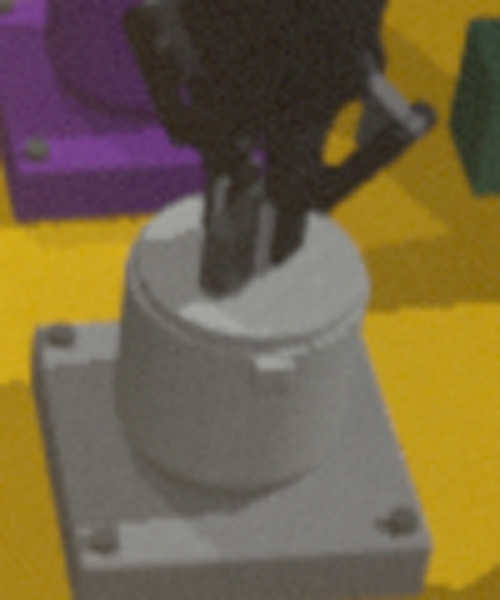

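The rim sits flat on the collar: its centre is at about (250,265) and its measured top is at z 0.1325, against 0.133 expected. The bar has turned away from the near ear at (272,375). The moment about z is about 0.2 N m against the turn, and the bar is still gripped.

```bash
python3 -c "
from station import arm
print(arm.hand_in())"
```

```text
the job is handed in; nothing more can be done
None
```

The lid is fully down on the collar, turned about 45° clockwise (from the gripper's measured turn) and still gripped and held there, and the job is handed in at about 11 s.

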